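# Fold the shield over the board and shut the instrument

## Task

The instrument on the bench stands open after a repair. First fold the upright vented metal shield cover inside it down flat over the green board while the brown panel still stands open, then swing the brown hinged panel shut over it, fully home. Only push them with the fingers: nothing has to be gripped or lifted, and the dropper bottle, the relay and the round connector beside the instrument are to be left where they stand.

Things in the scene. Friction and masses are not known exactly. Their poses are not given: they have to be found in the camera images.
- instrument_case: Open instrument case, black, fixed to the bench; 172 mm (its x) by 276 mm (its y) outside, rim 67 mm above the bench, walls 4 mm. Origin: centre of the underside, on the bench. Its x points from the front wall (robot side) to the rear wall, where the panel is hinged; y to the left, z up. Place and yaw vary.
- instrument_case_panel (a joint): Angle of the brown panel (the lid), rad: 0 shut, about 1.5 upright and open, limit 1.62. Plate 166 mm from hinge to free edge, 268 mm wide, 4 mm thick. Shuts by pushing its outer (rear) face toward the robot and down. Stiff hinge (friction 0.6 N m, panel 0.8 kg) holds it at any angle above about 0.4 rad, below that it may sink shut; 4 to 6 N at the free edge moves it from upright.
- panel_edge (a point): Point on the panel's outer face, middle of its free edge; moves with the panel. Shut, it lies at (-0.083, 0, 0.0735) in the case's frame. The outer face carries two bar handles, 38 mm proud, 12 mm thick, at case y = -130 and 130 mm, and three sockets and two knobs up to 17 mm proud; a 20 mm strip along the free edge and the middle, case y -35 to 25 mm, are bare.
- panel_hinge (a point): Middle of the panel's hinge line, 83 mm behind the case's origin and 71 mm above the bench; the line runs along the case's y.
- shield_cover (a joint): Angle of the shield cover, rad: 0 folded flat inside the case (top face 49.5 mm above the bench, 17 mm below the rim; hard stop), about 1.5 upright, limit 1.6. Bright aluminium plate with dark slots and a lead opening near the hinge, 92 mm from hinge to free edge, 170 mm wide (case y -50 to 120 mm), 3 mm thick, 60 g. Stays at any angle; about 1 N at its edge moves it (hinge friction 0.08 N m).
- cover_edge (a point): Middle of the shield cover's free edge, on the face that looks at the robot when upright and up when folded down; moves with the cover.
- cover_hinge (a point): Middle of the shield cover's hinge line, at (-0.075, 0.035, 0.048) in the case's frame, just inside the front wall; the line runs along the case's y. The cover folds down away from the robot, toward the rear wall, by pushing the face that looks at the robot.
- flux_bottle: Amber dropper bottle, 35 mm across, 102 mm tall, loose, standing to the right of the case. Origin: centre of the underside. To be left alone.
- relay: Relay with clear cover, 22x29x41 mm, loose, to the left of the case. Origin: centre of the underside. To be left alone.
- connector_a: Round pale connector lying on its side, 49x24x24 mm, loose, behind the case. Origin: underside. To be left alone.

How it is judged (in metres and radians):
On the way, in this order (a step that is already met when the one before it is completed fails the run):
1. the shield cover is folded down flat while the brown panel still stands open (value of joint shield_cover below 0.06 rad and value of joint instrument_case_panel above 1 rad), for 0.2 s.
2. the brown panel is shut (value of joint instrument_case_panel below 0.04 rad), for 0.2 s.
At the end, for the whole second after the job is handed in: The shield cover is folded down (within 0.06 rad of its stop), the brown panel is shut over it (within 0.04 rad) and at rest, and the bottle, the relay and the connector are within 30 mm of where they stood (value of joint shield_cover below 0.06 rad and value of joint instrument_case_panel below 0.04 rad and velocity of joint instrument_case_panel between -0.02 and 0.02 rad/s and distance of each of flux_bottle, relay, connector_a from where it was at the start of the episode below 0.03 m); the robot touches nothing.
It fails at once if the brown panel is swung over the shield cover while that still stands up (value of joint instrument_case_panel below 0.9 rad and value of joint shield_cover above 0.2 rad).
It fails at once if the amber dropper bottle is lifted, carried or knocked away (30 mm) (distance of flux_bottle from where it was at the start of the episode above 0.03 m).
It fails at once if the clear-cased relay is lifted, carried or knocked away (30 mm) (distance of relay from where it was at the start of the episode above 0.03 m).
It fails at once if the round connector is lifted, carried or knocked away (30 mm) (distance of connector_a from where it was at the start of the episode above 0.03 m).
It fails at once if the bottle is tipped over (angle between flux_bottle's own z axis and vertical above 0.5 rad).
It also fails if it takes over 53 s, if anything falls off the work surface, if the arm or the gripper's body presses on something with over 40 N, if the wrist force passes 120 N, or if a joint passes its speed limit or range.

## Robot

A 6-joint arm with a two-finger parallel gripper is mounted at the origin on a cart in front of the work surface, level with it; the furniture and walls round the work are solid. World frame = base frame: x ahead of the robot, y to its left, z up, the work surface at z = 0. Lengths are in mm, angles in rad, forces in N, time in s.
With the tool pointing down it reaches from about 350 to 975 mm from the base axis. Payload 7.1 kg.
Tool frame: the origin (TCP) lies midway between the tips of the shut fingers; the grasp point (between the pads) lies 19 mm behind it (ctrl.tcp_to_grasp is the distance from the TCP to the grasp point, in mm); z points along the fingers, y is the line along which they close (so a half turn about z gives the same grasp; the last joint's range is limited). The gripper opens to 88 mm and grips with 3 to 60 N. Pads are 20 mm wide; open, the fingers measure 115 mm over their backs; the gripper's body (75 mm by 178 mm) begins 61 mm behind the grasp point.
Start: joints at [1.148, 0.423, 1.63, -0, 1.089, -0.019], TCP at [245.54, 574.73, 222.675] pointing down, gripper open.
Joint ranges: [-3, 3], [-0.9, 2.11], [0.09, 2.58], [-1.31, 4.45], [0.11, 2.69], [-2.54, 2.54]. Speed limits (rad/s): [2.39, 2.39, 3.01, 3.14, 3.14, 3.14].

## Interface

Orientations are given as a rotation vector (axis times angle).
In Python, from workcell import get_obs, cams, ticket, boxes_of, ctrl gives the robot as it stands.
- The arm moves only by the shell command python3 -m creep 'ROWS' [OPENING]. ROWS is JSON, one flat list of numbers, 4 for each row, row after row: the shift along the world's x, y, z in m, then the turn about the world's z in rad. In form: [tx, ty, tz, spin, tx, ty, tz, spin, ...]. A call has 1 to 10 rows; each row is the pose to reach, as a shift and turn from the pose commanded when the call began; what a row does not reach only later rows make up. A row lasts 1/12 s, in which the tool goes at most 41.7 mm and 7.16 degrees, less where a joint would pass 70% of its speed; a pose out of reach is approached as far as the arm can. A call with a gripper value outside its range is refused whole. OPENING is the opening, from 0 (shut) to 1 (fully open), set as the call begins (- or left out, the last holds). The fingers move at their own pace and stop on an object; the grip force is fixed at half the most. Time passes only in rows, so rows that repeat a pose let the fingers close. It gives the time, the measured TCP pose, the force, the opening and the grip force at its end, in the units of the state.
- get_obs(): the state, without advancing time (a new reading comes with each control period).
- cams.get_image(name): name is "side" or "top" or "wrist"; returns (picture, depth): 480x640x3 uint8, red, green, blue; 480x640 float32, mm along the optical axis (not along the pixel's ray), 0 where there is no reading.
- cams.get_calibration(name): a dict with "mtx" (3x3 intrinsics, pixels), "R" (3x3) and "t" (3): a world point X has camera coordinates R X + t; the wrist camera has in their place "mount" (4x4, takes a point from camera to tool coordinates, whose origin is the TCP and whose axes are the flange's). Camera axes: x right, y down, z forward; pixel columns grow to the right and rows downward; lengths in mm; the calibration is good to about 2 mm. The wrist camera is an equidistant fisheye: a pixel r from the principal point sees the ray r / f radians off the axis. A picture is of the moment at which its call begins: read the wrist's pose just before it. get_calibration takes no time and is no camera call.
- ticket.close_job(): hands the job in; it is judged then, once.
Trained networks look in the newest picture that a camera, given by its name, has taken for a name from the list of things; names that differ only in an ending like _2 or _b are one class to them, and where a whole thing is asked for, a point or a joint stands for the part that bears it (a point fixed in the world has none). Each returns a list of dicts, best first, with "score" (0 to 1); they miss things now and then, are a little off and sometimes report something else, mostly with a low value. They report only what shows in the picture. A call takes as long as a camera call.
- boxes_of(camera, target): "centre" ([column, row] in pixels, amid what is visible of it).
The state is a dict: "t": time; "qpos": joint angles; "qvel": joint speeds; "joint_torque": joint torques, N m; "ee_pos": TCP position; "orientation": TCP orientation; "ft_force": force on the tool from outside, world axes, zero at the start; "moment": the same for the moment, N m; "width": finger opening in mm; "grasp_force": force on a finger pad.
Only numpy, scipy, OpenCV 4.12 (cv2) and the standard library are available. Lean on these libraries where they do the work, as an engineer would, in place of code of your own. Each camera call takes 0.05 s, during which the arm holds its last target. There are 200 camera calls.

## Working session

There is one attempt and no reset: what is moved stays moved. The work goes in short steps, Python scripts to look and compute and a shell command to move; the robot and the scene stay as the last step left them, time stands still between calls to the robot, and variables do not carry over. Pictures are saved under pics/ and viewed, at most 10 in all, crops included, and the job is handed in when it is done.

```bash
mkdir -p pics
python3 - <<'E'
from workcell import get_obs,cams
import cv2,numpy as np
ims=[]
for n in("top","side"):
    im,d=cams.get_image(n); c=cams.get_calibration(n); np.savez(f"{n}.npz",im=im,d=d,**{k:np.array(c[k]) for k in("mtx","R","t")})
    cv2.imwrite(f"pics/{n}0.png",im[:,:,::-1]); print(n,np.round(-np.array(c["R"]).T@np.array(c["t"]).ravel()))
o=get_obs();print(o["t"],o["ee_pos"],o["orientation"],o["width"])
E
```

```text
top [ 431.   31. 1131.]
side [518. 639. 658.]
0.1 [245.32271683 574.29401755 222.00412484] [-6.29853474e-01 -3.07748824e+00  2.09875092e-03] 87.74820280292957
```

View pics/top0.png

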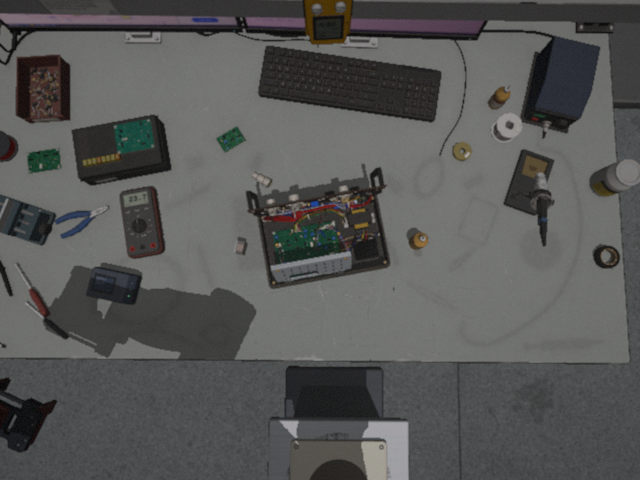

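View pics/side0.png

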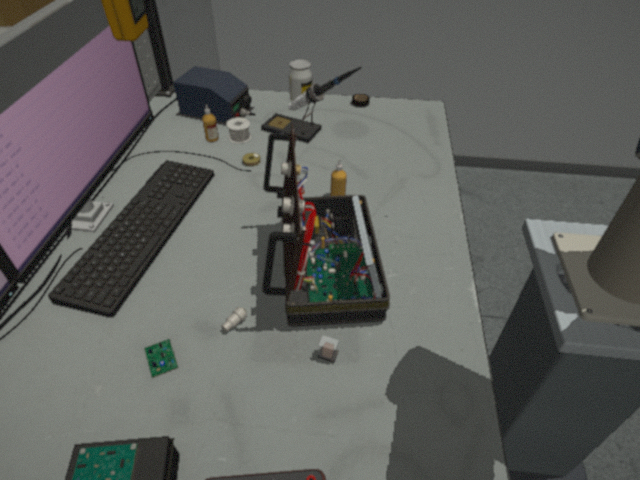

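```bash
cat > h.py <<'E'
import numpy as np,cv2
def cloud(n):
    f=np.load(n+".npz");d=f["d"].astype(float);K=f["mtx"];v,u=np.mgrid[:480,:640]
    p=np.stack([(u-K[0,2])/K[0,0]*d,(v-K[1,2])/K[1,1]*d,d],-1)
    return (p-f["t"].ravel())@f["R"],d>0
E
python3 - <<'E'
from h import *
P,ok=cloud("top");im=np.load("top.npz")["im"]
for u,v in [(270,286),(388,264),(262,265),(300,300),(415,243),(240,247),(262,180),(380,185),(310,250),(345,257)]: print((u,v),P[v,u].round())
c=im[150:300,230:440,::-1];cv2.imwrite("pics/c1.png",cv2.resize(c,None,fx=3.7,fy=3.7,interpolation=cv2.INTER_CUBIC))
z=P[...,2]
# rim band
m=ok&(z>61)&(z<73);m[:,:225]=0;m[:,440:]=0;m[:215]=0;m[300:]=0
q=P[m][:,:2].astype(np.float32);print(len(q),cv2.minAreaRect(q),cv2.boxPoints(cv2.minAreaRect(q)))
m=ok&(z>130)&(z<148);m[:,:250]=0;m[:,400:]=0;m[:230]=0;m[300:]=0
q=P[m];print(len(q));print("cover top",cv2.minAreaRect(q[:,:2].astype(np.float32)),z[240:300,260:390].max())
m=ok&(z>215);m[:,:230]=0;m[:,400:]=0;m[:150]=0;m[300:]=0
q=P[m];print(len(q));print("panel top",cv2.boxPoints(cv2.minAreaRect(q[:,:2].astype(np.float32))),q[:,2].max())
P,ok=cloud("side");z=P[...,2]
m=ok&(z>61)&(z<73)&(abs(P[...,0]-420)<200)&(abs(P[...,1])<250)
m[:195]=0; m[330:]=0; m[:,:330]=0;m[:,400:]=0
q=P[m][:,:2].astype(np.float32);print("side",len(q),cv2.boxPoints(cv2.minAreaRect(q)))
E
```

```text
(270, 286) [453. 157.  68.]
(388, 264) [ 504. -105.   69.]
(262, 265) [503. 185.  -0.]
(300, 300) [422.  94.   0.]
(415, 243) [ 553. -167.   65.]
(240, 247) [541. 231.  41.]
(262, 180) [704. 188.  22.]
(380, 185) [649. -71. 217.]
(310, 250) [538.  71.  21.]
(345, 257) [513.  -6. 136.]
789 ((563.7493286132812, -5.1686248779296875), (166.2270050048828, 370.9886169433594), 10.942473411560059) [[ 446.93585  161.1762 ]
 [ 517.3581  -203.06721]
 [ 680.5628  -171.51344]
 [ 610.14056  192.72997]]
482
cover top ((502.7983703613281, 66.34463500976562), (14.30758285522461, 169.1004180908203), 10.97148323059082) 1131.0258141591744
477
panel top [[583.5927   183.96819 ]
 [635.8581   -80.472206]
 [685.012    -70.75716 ]
 [632.74664  193.68323 ]] 243.32870333902025
side 780 [[ 447.39185  164.22346]
 [ 488.2926  -114.07479]
 [ 585.7468   -99.7522 ]
 [ 544.84607  178.54605]]
```

View pics/c1.png

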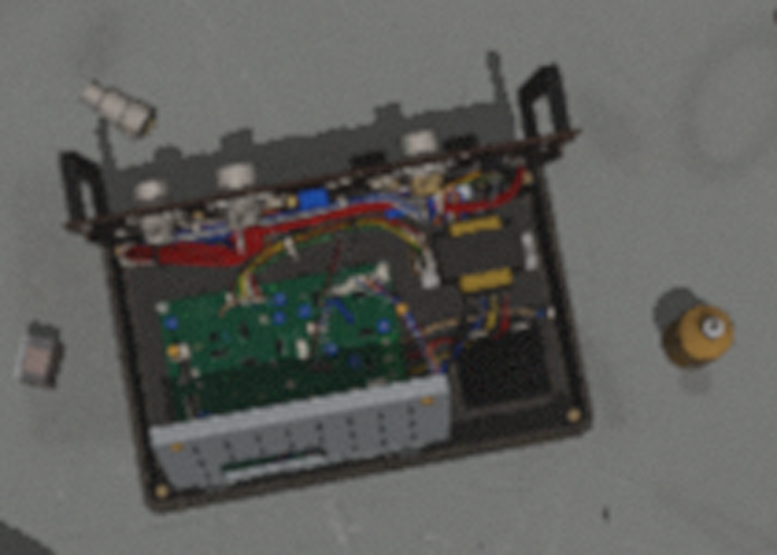

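```bash
python3 -m creep '[0.02,-0.04,0,0.06,0.04,-0.08,0,0.12,0.06,-0.12,0,0.18,0.08,-0.155,0,0.24,0.09,-0.19,0,0.3,0.1,-0.225,0,0.36,0.11,-0.26,0,0.42,0.12,-0.295,0,0.48,0.13,-0.33,0,0.54,0.14,-0.365,0,0.595]' 0 ; python3 -m creep '[0.01,-0.035,0,0,0.02,-0.07,0,0,0.03,-0.105,0,0,0.04,-0.135,0,0,0.045,-0.155,0,0,0.045,-0.155,0,0,0.045,-0.155,0,0]'
python3 - <<'E'
from h import *
from workcell import get_obs,cams
from scipy.spatial.transform import Rotation as R
o=get_obs();print(o["t"],o["ee_pos"],o["ft_force"],o["qpos"]);r=R.from_rotvec(o["orientation"]).as_matrix();print(r.round(2),np.arctan2(r[1,1],r[0,1]))
im,d=cams.get_image("wrist");cv2.imwrite("pics/w1.png",im[:,:,::-1])
E
```

```text
t: 0.93
ee_pos: [385.5, 208.0, 222.6]
orientation: [0.305, -3.127, 0.0]
ft_force: [1.0, -0.0, -1.0]
width: 24.9
grasp_force: 0.0
t: 1.52
ee_pos: [430.4, 53.9, 222.5]
orientation: [0.295, -3.127, -0.0]
ft_force: [0.2, -0.1, -0.7]
width: 0.4
grasp_force: 0.0
1.5167 [430.42754654  53.93108253 222.45430367] [ 0.18145508 -0.09448082 -0.67593562] [ 9.70661982e-02  1.38285658e-01  2.03326176e+00  2.45869298e-04
  9.70640374e-01 -1.66220807e+00]
[[-0.98 -0.19 -0.  ]
 [-0.19  0.98  0.  ]
 [ 0.    0.   -1.  ]] 1.7591352719282036
```

View pics/w1.png

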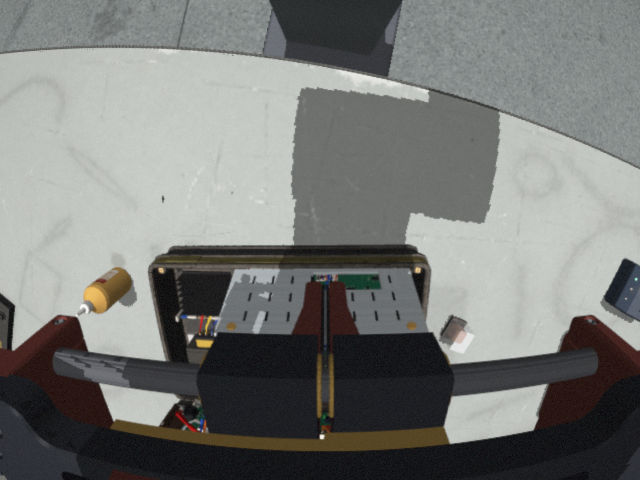

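```bash
python3 -m creep '[0,0,-0.03,0,0,0,-0.06,0,0,0,-0.09,0,0,0,-0.115,0,0.02,0.004,-0.115,0,0.034,0.0065,-0.115,0,0.044,0.0085,-0.115,0,0.054,0.0105,-0.115,0,0.064,0.012,-0.115,0,0.064,0.012,-0.115,0]'; python3 -m creep '[0.008,0.0015,-0.003,0,0.016,0.003,-0.008,0,0.024,0.0045,-0.015,0,0.03,0.0055,-0.022,0,0.035,0.0065,-0.03,0,0.038,0.007,-0.038,0,0.041,0.0075,-0.045,0,0.043,0.008,-0.051,0,0.043,0.008,-0.051,0]';python3 - <<'E'
from h import *
from workcell import get_obs,cams
im,d=cams.get_image("side");cv2.imwrite("pics/s2.png",cv2.resize(im[120:350,220:480,::-1],None,fx=2.5,fy=2.5))
E
```

```text
t: 2.4
ee_pos: [496.3, 67.5, 108.0]
orientation: [-0.301, 3.125, 0.0]
ft_force: [0.4, -1.0, 0.8]
width: 0.6
grasp_force: 0.0
t: 3.15
ee_pos: [537.3, 74.7, 55.2]
orientation: [0.3, -3.126, 0.0]
ft_force: [0.2, -0.6, 0.1]
width: 0.5
grasp_force: 0.0
```

View pics/s2.png

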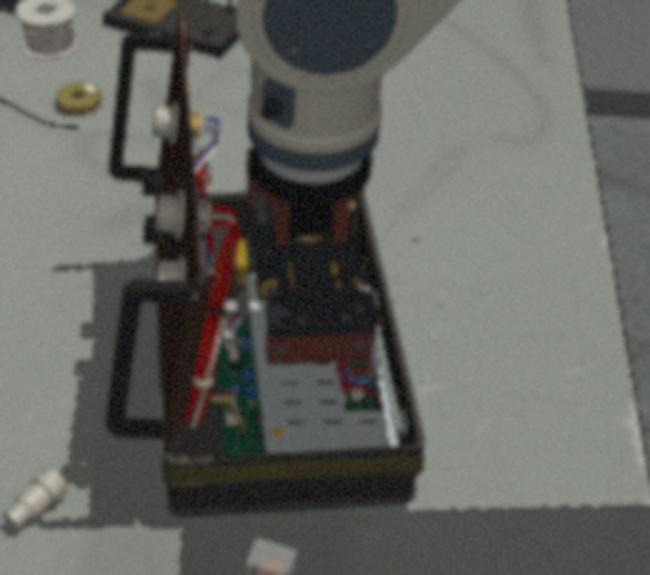

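The cover lies almost flat at (330,400), with the panel still upright at (180,200). Next I press it to the stop.

```bash
python3 -m creep '[0,0,-0.003,0,0,0,-0.005,0,0,0,-0.007,0,0,0,-0.008,0,0,0,-0.008,0]'; python3 -m creep '[0,0,-0.001,0,0,0,-0.002,0,0,0,-0.002,0]'
```

```text
t: 3.62
ee_pos: [538.1, 74.8, 49.7]
orientation: [-0.3, 3.126, 0.0]
ft_force: [-1.0, -0.3, 9.1]
width: 0.5
grasp_force: 4.2
t: 3.87
ee_pos: [538.2, 74.8, 49.2]
orientation: [-0.3, 3.126, -0.0]
ft_force: [-7.1, -0.3, 26.3]
width: 0.6
grasp_force: 13.2
```

```bash
python3 -m creep '[0,0,0.015,0,-0.005,0,0.05,0,-0.01,0,0.085,0,-0.01,0,0.12,0,-0.01,0,0.155,0,-0.01,0,0.19,0,-0.01,0,0.22,0,-0.01,0,0.24,0,-0.01,0,0.24,0]'
python3 - <<'E'
from h import *
from workcell import get_obs,cams
for n in("side","top"):
    im,d=cams.get_image(n); c=cams.get_calibration(n); np.savez(f"{n}.npz",im=im,d=d,**{k:np.array(c[k]) for k in("mtx","R","t")})
im=np.load("side.npz")["im"];cv2.imwrite("pics/s3.png",cv2.resize(im[100:350,220:480,::-1],None,fx=2.3,fy=2.3))
P,ok=cloud("side")
q=P-np.array([559,44,0]);L=np.stack([q[...,0]*.982+q[...,1]*.189,-q[...,0]*.189+q[...,1]*.982,q[...,2]],-1)
m=ok&(L[...,0]>-70)&(L[...,0]<5)&(L[...,1]>60)&(L[...,1]<110)&(L[...,2]>20)&(L[...,2]<150)
print("cover",m.sum(),np.percentile(L[m][:,2],[10,50,90]), np.polyfit(L[m][:,0],L[m][:,2],1))
for z0 in range(90,245,20):
    m=ok&(abs(L[...,2]-z0)<10)&(abs(L[...,0]-83)<80)&(L[...,1]>-30)&(L[...,1]<20)
    m2=ok&(abs(L[...,2]-z0)<10)&(abs(L[...,0]-83)<80)&(abs(L[...,1])<142)
    print(z0,m.sum(),np.percentile(L[m][:,0],[5,50,95]).round() if m.sum() else "",m2.sum(),np.percentile(L[m2][:,0],[2,50,95]).round() if m2.sum() else "")
E
```

```text
t: 4.62
ee_pos: [529.8, 75.0, 291.6]
orientation: [-0.299, 3.119, 0.0]
ft_force: [0.9, -0.4, 0.5]
width: 0.2
grasp_force: 0.0
cover 812 [48.31751387 49.65475492 51.10850208] [-1.92008745e-02  4.94427516e+01]
90 8 [81. 82. 82.] 300 [ 59.  82. 110.]
110 15 [78. 80. 92.] 436 [ 55.  82. 116.]
130 70 [74. 82. 90.] 566 [ 48.  77. 113.]
150 11 [72. 73. 73.] 446 [ 43.  71. 110.]
170 42 [48. 51. 71.] 598 [ 38.  58. 106.]
190 28 [65. 66. 68.] 746 [ 32.  66. 102.]
210 44 [62. 63. 65.] 992 [48. 67. 99.]
230 71 [57. 59. 61.] 529 [55. 60. 92.]
```

View pics/s3.png

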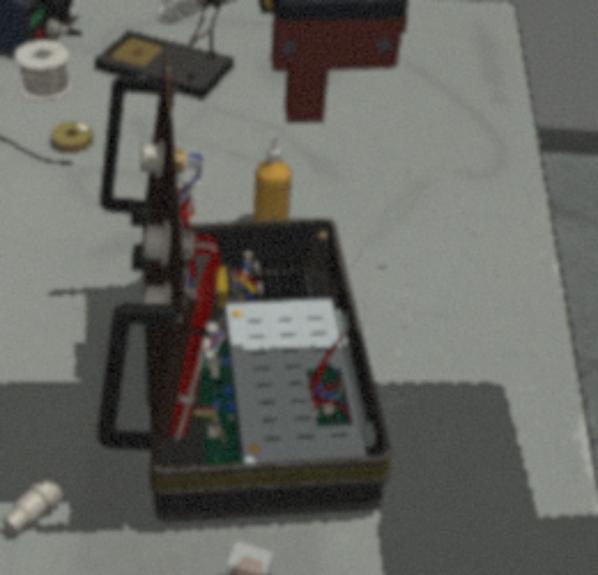

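```bash
python3 -m creep '[0.03,-0.003,0,0,0.065,-0.007,0,0,0.1,-0.011,0,0,0.13,-0.014,0,0,0.138,-0.015,0,0,0.138,-0.015,-0.025,0,0.138,-0.015,-0.055,0,0.138,-0.015,-0.075,0,0.128,-0.017,-0.075,0,0.118,-0.019,-0.075,0]'; python3 -m creep '[-0.01,-0.002,0,0,-0.018,-0.0035,0,0,-0.026,-0.005,0,0,-0.034,-0.0065,-0.001,0,-0.042,-0.008,-0.003,0,-0.05,-0.0095,-0.006,0,-0.058,-0.011,-0.009,0,-0.065,-0.0125,-0.012,0]'
```

```text
t: 5.55
ee_pos: [642.9, 55.6, 209.1]
orientation: [0.3, -3.122, -0.0]
ft_force: [-0.1, 0.3, 0.4]
width: 0.3
grasp_force: 0.0
t: 6.22
ee_pos: [581.0, 43.2, 201.3]
orientation: [-0.299, 3.123, -0.0]
ft_force: [4.4, 0.4, -0.1]
width: 0.6
grasp_force: 1.7
```

```bash
python3 -m creep '[-0.01,-0.002,-0.006,0,-0.02,-0.004,-0.013,0,-0.029,-0.0055,-0.02,0,-0.037,-0.007,-0.028,0,-0.044,-0.0085,-0.036,0,-0.051,-0.01,-0.045,0,-0.057,-0.011,-0.055,0,-0.063,-0.012,-0.065,0,-0.067,-0.013,-0.075,0,-0.071,-0.0135,-0.086,0]'; python3 -m creep '[-0.003,-0.0005,-0.01,0,-0.005,-0.001,-0.02,0,-0.006,-0.001,-0.028,0,-0.006,-0.001,-0.034,0,-0.006,-0.001,-0.038,0,-0.006,-0.001,-0.040,0,-0.006,-0.001,-0.040,0]'
```

```text
t: 7.05
ee_pos: [508.1, 29.5, 112.8]
orientation: [0.3, -3.126, -0.0]
ft_force: [1.8, 0.0, 0.8]
width: 0.7
grasp_force: 0.3
t: 7.63
ee_pos: [503.3, 28.7, 73.9]
orientation: [0.3, -3.126, -0.0]
ft_force: [-0.8, -0.5, 0.8]
width: 0.3
grasp_force: 0.7
```

Press home a little, then retreat and check.

```bash
python3 -m creep '[0,0,-0.002,0,0,0,-0.004,0,0,0,-0.005,0,0,0,-0.005,0,0,0,-0.005,0]';  python3 -m creep '[0,0,0.015,0,0,0,0.04,0,0,0,0.08,0,0,0,0.12,0,-0.03,0,0.15,0,-0.06,0,0.16,0,-0.06,0,0.16,0,-0.06,0,0.16,0]'
python3 - <<'E'
from h import *
from workcell import get_obs,cams
n="side"
im,d=cams.get_image(n); c=cams.get_calibration(n); np.savez(f"{n}.npz",im=im,d=d,**{k:np.array(c[k]) for k in("mtx","R","t")})
cv2.imwrite("pics/s4.png",cv2.resize(im[100:370,200:500,::-1],None,fx=2.2,fy=2.2))
P,ok=cloud("side")
q=P-np.array([559,44,0]);L=np.stack([q[...,0]*.982+q[...,1]*.189,-q[...,0]*.189+q[...,1]*.982,q[...,2]],-1)
m=ok&(abs(L[...,0])<75)&(abs(L[...,1]+5)<25)&(L[...,2]>20)&(L[...,2]<110)
print(m.sum(),np.percentile(L[m][:,2],[10,50,90]), np.polyfit(L[m][:,0],L[m][:,2],1))
E
```

```text
t: 8.05
ee_pos: [503.6, 28.7, 73.2]
orientation: [-0.3, 3.127, -0.0]
ft_force: [-18.8, -0.5, 59.2]
width: 0.1
grasp_force: 29.9
t: 8.72
ee_pos: [443.3, 28.8, 229.9]
orientation: [-0.3, 3.124, -0.0]
ft_force: [0.7, 0.0, 0.1]
width: 0.7
grasp_force: 0.0
1602 [72.76518802 74.17907268 75.54950945] [3.68933183e-03 7.44211321e+01]
```

View pics/s4.png

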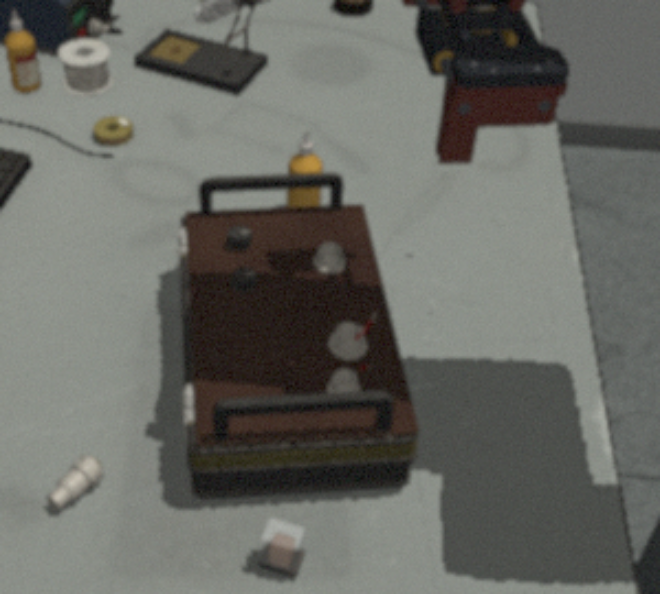

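The panel is flat and shut (about 0.004 rad). The bottle, relay and connector are where they stood, and the arm is clear.

```bash
python3 -c "
from workcell import ticket
print(ticket.close_job())"
```

```text
the job is handed in; nothing more can be done
None
```

The shield cover was folded flat first, then the brown panel was pushed fully shut over it. The bottle, relay and connector were not touched, and the job was handed in at about 9 s; no verdict came back.

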